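# Start up the gauging console

## Task

Start up the gauging station from its desk console by pressing with the fingertips, in this order: tip the power rocker over by pressing its raised front half fully down, then press the wide bar key fully in, then press the flat round key fully in; each stays where it is pushed. Do not press the mushroom-headed stop button, and leave the gauges and parts standing around the console where they are: nothing is picked up.

Things in the scene. Friction and masses are not known exactly. Their poses are not given: they have to be found in the camera images.
- console: low grey console, fixed: 268 mm along its y, 100 along x (plus a 20 mm sloping front), top 45 mm above the worktop. Origin at the middle of its underside; z up, -x its front, roughly toward the robot. On top in one row along y, 60 mm apart, four 56 mm square modules (rocker, bar key, round key, mushroom), order changes; all black plastic on plain metal plates
- rocker_raised_end (a point): on top of the raised front half of the power rocker, 20 mm from its middle pivot toward the console's front (-x); moves with it. V-shaped rocker, 52 mm along the console's x, 30 wide. This point is about 67 mm above the worktop at the start, 8 mm lower when tipped fully over; the front half then lies level, about 59 mm above the worktop; frame beside it lower (51 mm)
- rocker (a joint): angle of the power rocker, rad: 0 to 0.05 at the start (front half raised), 0.4 when tipped fully over (front half down, rear half up, against its stop). Pressing down about 2 N on the front half moves it. It has no return spring: friction holds it wherever it is left. 
- bar_key_top (a point): centre of the top of the wide bar-shaped key, 42 mm along the console's y by 20 mm along its x, about 62 mm above the worktop when out, 54 mm when fully in (its surround is at 51 mm); moves with the key
- bar_key (a joint): travel of the bar key, m: 0 to 0.001 at the start (out), 0.008 fully in against its stop; straight down, about 3 N moves it. It has no return spring: friction holds it wherever it is left. 
- round_key_top (a point): centre of the top of the flat round key, 28 mm across, about 62 mm above the worktop when out, 54 mm when fully in (its collar is at 51 mm); moves with the key
- round_key (a joint): travel of the round key, m: 0 to 0.001 at the start (out), 0.008 fully in against its stop; straight down, about 3 N moves it. It has no return spring: friction holds it wherever it is left. 
- mushroom_top (a point): centre of the top of the mushroom-headed stop button, domed, 40 mm across, 75 mm above the worktop: the tallest on the console. Not to be pressed
- mushroom (a joint): travel of the mushroom stop, m: 0 out (as at the start), 0.006 fully in; about 3 N moves it
- coupling_c_mid (a point): tube coupling with a green hexagon, standing upright, 31x28 mm, 56 mm tall; loose bystander near the console; point at its centre, half-way up
- coupling_d_mid (a point): tube coupling with a red hexagon, standing upright, 31x28 mm, 56 mm tall; loose bystander near the console; point at its centre, half-way up
- collet_0_mid (a point): steel collet standing upright, 28 mm across, 36 mm tall; loose bystander near the console; point at its centre, half-way up
- setting_ring_mid (a point): steel setting ring lying flat, 45 mm across, 12 mm tall; loose bystander near the console; point at its centre, half-way up
- loupe_mid (a point): black loupe, 36 mm across, 19 mm tall; loose bystander near the console; point at its centre, half-way up
- gauge_block_d_mid (a point): gauge block standing on edge, 9x35 mm, 30 mm tall; loose bystander near the console; point at its centre, half-way up

How it is judged:
On the way, in this order (a step that is already met when the one before it is completed fails the run):
1. the power rocker is tipped over (0.3 rad or more of 0.4), both keys still out (value of joint rocker above 0.3 rad and value of joint each of bar_key, round_key below 0.006 m), for 0.1 s.
2. the bar key is pressed in (6 mm or more of 8), the round key still out (value of joint rocker above 0.3 rad and value of joint bar_key above 0.006 m and value of joint round_key below 0.006 m), for 0.1 s.
3. the round key is pressed in (6 mm or more of 8) (value of joint rocker above 0.3 rad and value of joint each of bar_key, round_key above 0.006 m), for 0.1 s.
At the end, for the whole second after the job is handed in: the rocker stands tipped over by at least 0.3 of 0.4 rad, the bar key and the round key are each in by at least 6 of 8 mm, the mushroom stop is out (within 2 mm), and the loose things stand where they were (within 15 mm) (all of step 3 and value of joint mushroom below 0.002 m and distance of each of coupling_c_mid, coupling_d_mid, collet_0_mid, setting_ring_mid, loupe_mid, gauge_block_d_mid from where it was at the start of the episode below 0.015 m); the robot touches nothing.
It fails at once if a loose thing is shifted by more than 15 mm, lifted or carried (distance of any of coupling_c_mid, coupling_d_mid, collet_0_mid, setting_ring_mid, loupe_mid, gauge_block_d_mid from where it was at the start of the episode above 0.015 m).
It fails at once if a standing part is tipped over (angle between any of coupling_c_mid, coupling_d_mid, collet_0_mid, gauge_block_d_mid's own z axis and vertical above 0.5 rad).
It fails at once if the mushroom stop is pushed in by more than 2 mm (value of joint mushroom above 0.002 m).
It also fails if it takes over 40 s, if anything falls off the work surface, if the arm or the gripper's body presses on something with over 40 N, if the wrist force passes 120 N, or if a joint passes its speed limit or range.

## Robot

A 7-joint arm with a two-finger parallel gripper is mounted at the origin on a cart in front of the work surface, level with it; the furniture and walls round the work are solid. World frame = base frame: x ahead of the robot, y to its left, z up, the work surface at z = 0. Lengths are in m, angles in rad, forces in N, time in s.
With the tool pointing down it reaches from about 0.425 to 0.875 m from the base axis. Payload 4.7 kg.
Tool frame: the origin (TCP) lies midway between the tips of the shut fingers; the grasp point (between the pads) lies 19 mm behind it; x points along the fingers, y is the direction in which the jaws open and shut, and the axes are right-handed (so a half turn about x gives the same grasp; the last joint's range is limited). The gripper opens to 87 mm and grips with 3 to 60 N. Pads are 19 mm wide; open, the fingers measure 117 mm over their backs; the gripper's body (75 mm by 190 mm) begins 51 mm behind the grasp point.
Start: joints at [0.014, 0.321, -0.07, 1.45, 0.023, 1.371, -0.057], TCP at [0.65, -0, 0.223] pointing down, gripper open.
Joint ranges: [-2.86, 2.86], [-0.3, 2.09], [-1.38, 1.24], [0.06, 2.45], [-1.56, 4.7], [0.09, 2.05], [-2.69, 2.69]. Speed limits (rad/s): [2.57, 2.57, 3.14, 3.14, 3.14, 3.14, 3.14].

## Interface

Orientations are given as a rotation vector (axis times angle).
In Python, from bench import ctrl gives the robot as it stands. The module is installed in compiled form; this text tells all that it offers.
- The arm moves only by the shell command python3 -m jog 'ROWS' [FORCE]. ROWS is JSON, a list of rows, each an object with "rot": the turn, a rotation vector about the tool's x, y, z in units of 5 degrees (1.0 is 5 degrees), a list of three; "travel": the shift along the tool's x, y, z in units of 0.3 m (1.0 is 0.3 m), a list of three; "jaw": the closure, from -1 (fully open) to 1 (shut), so that 0 is half open. In form: [{"rot": [ax, ay, az], "travel": [tx, ty, tz], "jaw": jaw}, ...]. A call has 1 to 8 rows; each row shifts and turns the commanded pose from where the row before left it, along the tool's axes as they then stand; what a row does not reach is not made up. A row lasts 1/10 s, in which the tool goes at most 50 mm and 8.59 degrees, less where a joint would pass 70% of its speed; a pose out of reach is approached as far as the arm can. A call with a number of a shift or a turn outside -1 to 1 is refused whole. A call with a gripper value outside its range is refused whole. The fingers move at their own pace and stop on an object; FORCE is the grip in N (left out, the last holds). Time passes only in rows, so rows that do not move let the fingers close. It gives the time, the measured TCP pose, the force and the opening at its end, in the units of the state.
- ctrl.get_state(): the state, without advancing time (a new reading comes with each control period).
- ctrl.get_image(name): name is "scene" or "side" or "wrist"; returns the picture (480x640x3 uint8, red, green, blue); there is no depth.
- ctrl.camera_model(name): a dict with "mtx" (3x3 intrinsics, pixels), "extrinsics" (4x4, takes a point from world to camera coordinates); the wrist camera has in their place "hand_eye" (4x4, takes a point from camera to tool coordinates, whose origin is the TCP and whose axes are the tool frame's). Camera axes: x right, y up, looking along -z (the intrinsics and any distortion apply to the point x, -y, -z); pixel columns grow to the right and rows downward; lengths in m; the calibration is good to about 2 mm. A picture is of the moment at which its call begins: read the wrist's pose just before it. camera_model takes no time and is no camera call.
- ctrl.close_job(): hands the job in, once; it reports no verdict.
The state is a dict: "time": time; "joint_positions": joint angles; "qd": joint speeds; "joint_torque": joint torques, N m; "position": TCP position; "tool_rot": TCP orientation; "ft_force": force on the tool from outside, world axes, zero at the start; "torque": the same for the moment, N m; "grip_width": opening from 0.0 (shut) to 1.0 (fully open).
Only numpy, scipy, OpenCV 4.12 (cv2) and the standard library are available. Lean on these libraries where they do the work, as an engineer would, in place of code of your own. Each camera call takes 0.05 s, during which the arm holds its last target.

## Working session

There is one attempt and no reset: what is moved stays moved. The work goes in short steps, Python scripts to look and compute and a shell command to move; the robot and the scene stay as the last step left them, time stands still between calls to the robot, and variables do not carry over. Pictures are saved under pics/ and viewed, and the job is handed in when it is done.

```bash
mkdir -p pics
python3 - <<'E'
from bench import ctrl
import cv2,numpy as np
s=ctrl.get_state();print(s)
for n in ("scene","side","wrist"):
    im=ctrl.get_image(n);cv2.imwrite(f"pics/{n}0.png",im[:,:,::-1])
    print(n,{k:np.round(v,4).tolist() for k,v in ctrl.camera_model(n).items() if not isinstance(v,str)})
E
```

```text
{'time': 0.0, 'joint_positions': array([ 0.01412668,  0.32182672, -0.07013686,  1.45166671,  0.02259027,
        1.37077943, -0.05691217]), 'qd': array([ 3.34664198e-04, -2.72682224e-03, -2.48458641e-04, -5.42629661e-04,
        4.33115798e-05, -2.89219064e-04,  2.76182242e-04]), 'joint_torque': array([-2.58547143e-04, -4.91284704e+01, -4.03903294e-01, -3.12526345e+01,
       -6.40594075e-02,  4.37659642e-02,  1.61017233e-04]), 'position': array([ 6.49454444e-01, -3.08917595e-05,  2.21463650e-01]), 'tool_rot': array([ 1.20822379,  1.2105581 , -1.21059681]), 'ft_force': array([-0.62711637,  1.10924645, -0.68014548]), 'torque': array([-0.05345842, -0.00204014,  0.01961951]), 'grip_width': 0.998119150872762}
scene {'mtx': [[451.2645, 0.0, 316.446], [0.0, 451.2645, 244.4218], [0.0, 0.0, 1.0]], 'extrinsics': [[-0.6165, -0.7872, -0.0171, 0.3627], [0.4384, -0.3612, 0.823, -0.2769], [-0.654, 0.4999, 0.5678, -0.5921], [0.0, 0.0, 0.0, 1.0]]}
side {'mtx': [[451.932, 0.0, 318.0093], [0.0, 451.932, 242.8769], [0.0, 0.0, 1.0]], 'extrinsics': [[0.828, -0.5607, 0.0102, -0.3837], [0.2392, 0.3696, 0.8979, -0.207], [-0.5072, -0.741, 0.4401, -0.5673], [0.0, 0.0, 0.0, 1.0]]}
wrist {'mtx': [[346.7088, 0.0, 318.0168], [0.0, 346.7088, 230.5968], [0.0, 0.0, 1.0]], 'hand_eye': [[0.0004, 0.29, -0.957, -0.1617], [1.0, -0.0011, 0.0001, 0.0013], [-0.001, -0.957, -0.29, -0.0802], [0.0, 0.0, 0.0, 1.0]]}
```

View pics/scene0.png

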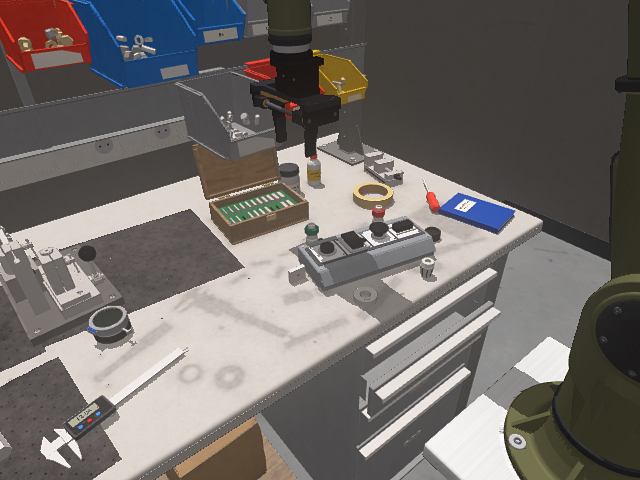

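View pics/side0.png

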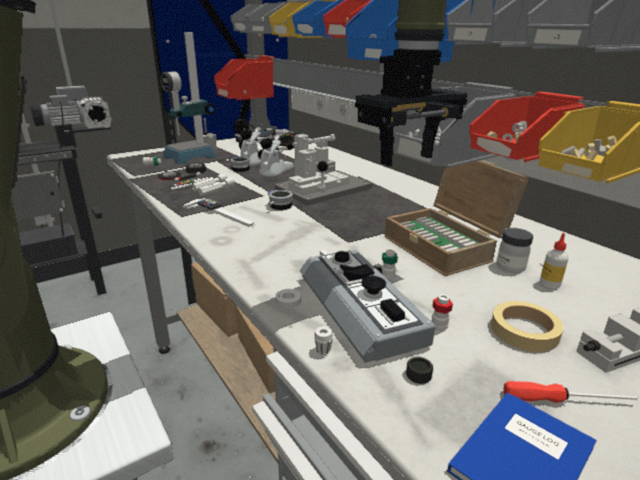

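View pics/wrist0.png

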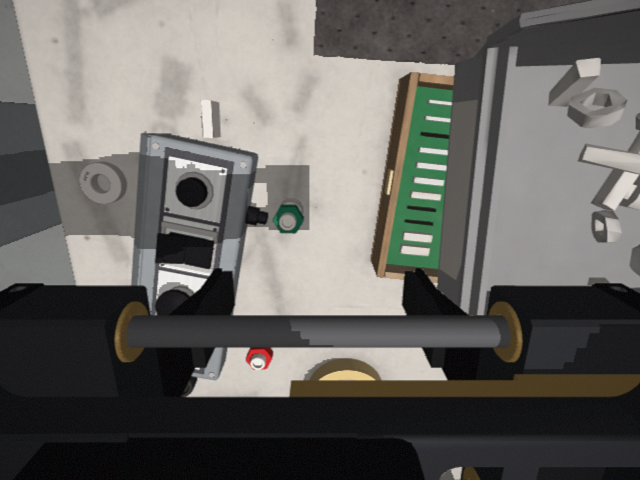

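The overview shows the console in front of the robot, with the collet, ring, loupe and couplings around it. I'll enlarge it to identify the modules.

Run:
```python
import cv2,numpy as np
a=cv2.imread("pics/scene0.png")[195:310,280:450];b=cv2.imread("pics/side0.png")[235:385,270:460]
c=cv2.imread("pics/wrist0.png")[120:400,70:320]
cv2.imwrite("pics/z1.png",cv2.resize(a,(800,541),interpolation=cv2.INTER_CUBIC))
cv2.imwrite("pics/z2.png",cv2.resize(b,(760,600),interpolation=cv2.INTER_CUBIC))
cv2.imwrite("pics/z3.png",cv2.resize(c,(536,600),interpolation=cv2.INTER_CUBIC))
from scipy.spatial.transform import Rotation as R
print(R.from_rotvec([1.20822379,1.2105581,-1.21059681]).as_matrix().round(3))
```

```text
[[-0.002  1.     0.   ]
 [-0.     0.    -1.   ]
 [-1.    -0.002  0.   ]]
```

View pics/z1.png

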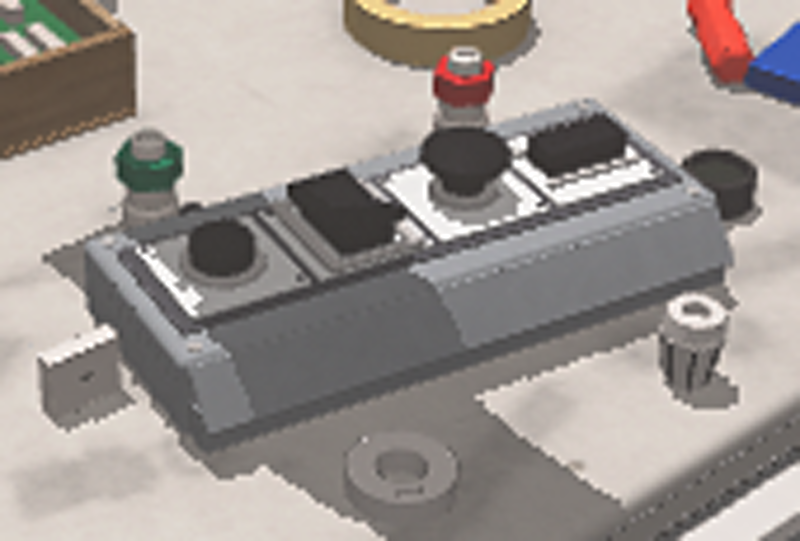

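View pics/z2.png

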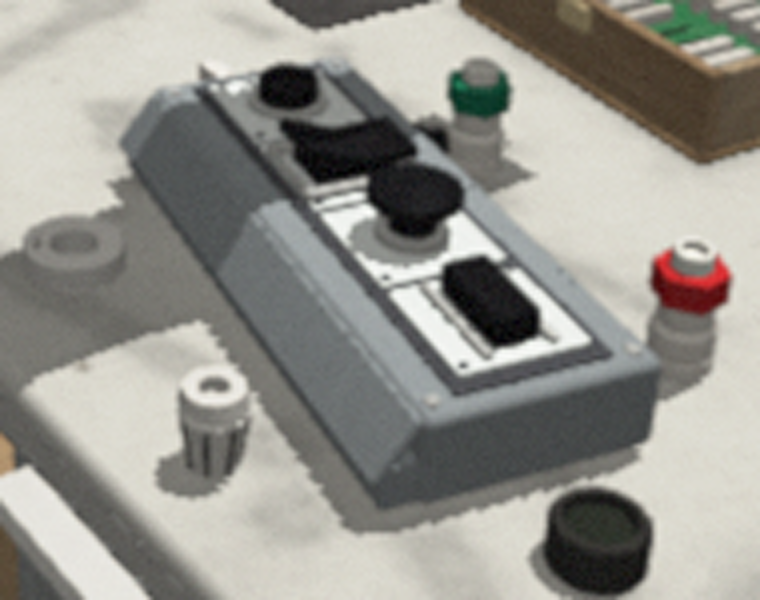

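View pics/z3.png

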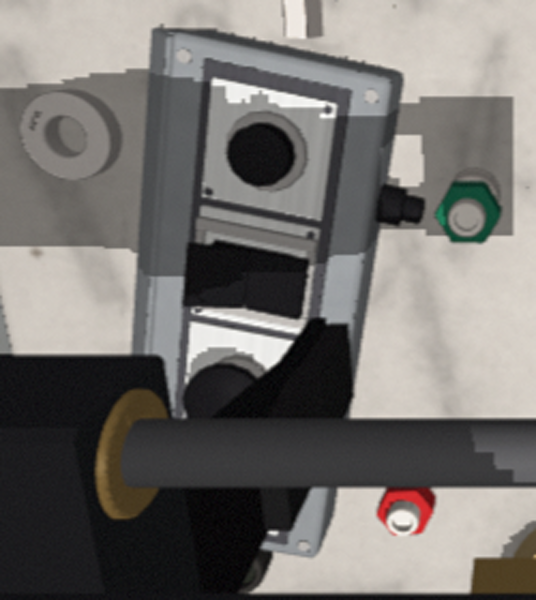

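```bash
cat > h.py <<'E'
import numpy as np
from bench import ctrl
from scipy.spatial.transform import Rotation as R
from scipy.optimize import least_squares
def cam(n,state=None):
    m=ctrl.camera_model(n);K=np.array(m['mtx'])
    if n!='wrist': return K,np.array(m['extrinsics']),m
    T=np.eye(4);T[:3,:3]=R.from_rotvec(state['tool_rot']).as_matrix();T[:3,3]=state['position']
    return K,np.linalg.inv(T@np.array(m['hand_eye'])),m
def proj(c,p):
    K,E,m=c;q=E[:3,:3]@np.asarray(p)+E[:3,3];q=q*[1,-1,-1];return (K@(q/q[2]))[:2]
def back(c,uv,z):
    K,E,m=c;d=np.linalg.inv(K)@[uv[0],uv[1],1]*[1,-1,-1]
    o=-E[:3,:3].T@E[:3,3];d=E[:3,:3].T@d;return o+d*(z-o[2])/d[2]
E
python3 - <<'E'
from h import *
print([ (n,k) for n in ('scene','side','wrist') for k in ctrl.camera_model(n)])
s=ctrl.get_state()
S,D,W=cam('scene'),cam('side'),cam('wrist',s)
for n,c,uv,z in [('round',S,(327.3,245.4),.062),('round',D,(342,255.5),.062),('round',W,(191.8,191.4),.062),
 ('mush',S,(379.2,224.7),.075),('mush',D,(373.7,281.3),.075),('bar',S,(402.8,224.3),.062),('bar',D,(393,308.7),.062),
 ('green',W,(288,220),.056),('red',W,(258,362),.056),('collet',D,(323.5,331),.036),('collet',S,(428,261),.036),('loupe',D,(420,365),.019),('ring',W,(101,183),.012)]:
    print(n,back(c,uv,z).round(4))
E
```

```text
[('scene', 'mtx'), ('scene', 'extrinsics'), ('side', 'mtx'), ('side', 'extrinsics'), ('wrist', 'mtx'), ('wrist', 'hand_eye')]
round [0.5268 0.0195 0.062 ]
round [0.5218 0.0103 0.062 ]
round [0.5323 0.0209 0.062 ]
mush [ 0.5023 -0.0981  0.075 ]
mush [ 0.496 -0.106  0.075]
bar [ 0.4862 -0.1526  0.062 ]
bar [ 0.4838 -0.1651  0.062 ]
green [ 0.6212 -0.0084  0.056 ]
red [ 0.5838 -0.1724  0.056 ]
collet [ 0.3882 -0.1248  0.036 ]
collet [ 0.3884 -0.1229  0.036 ]
loupe [ 0.4684 -0.2411  0.019 ]
ring [0.417  0.0207 0.012 ]
```

Order from +y to −y is round key, rocker, mushroom, bar. I'll shut the fingers and shift to -y so the wrist camera sees the whole row.

```bash
python3 -m jog '[{"rot":[0,0,0],"travel":[0,0,0.1],"jaw":1},{"rot":[0,0,0],"travel":[0,0,0.15],"jaw":1},{"rot":[0,0,0],"travel":[0,0,0.15],"jaw":1},{"rot":[0,0,0],"travel":[0,0,0],"jaw":1},{"rot":[0,0,0],"travel":[0,0,0],"jaw":1},{"rot":[0,0,0],"travel":[0,0,0],"jaw":1}]' 20
python3 - <<'E'
from h import *
import cv2,pickle
s=ctrl.get_state();im=ctrl.get_image('wrist')[:,:,::-1]
pickle.dump(s,open('s1.pkl','wb'));cv2.imwrite('pics/w1.png',im)
cv2.imwrite('pics/w1z.png',cv2.resize(im[20:320,60:310],(500,600),interpolation=cv2.INTER_CUBIC))
print(s['position'],s['grip_width'],s['tool_rot'],s['qd'])
E
```

```text
time: 0.75
position: [0.6501, -0.1184, 0.2223]
tool_rot: [1.209, 1.211, -1.208]
ft_force: [0.1, 0.3, 0.4]
grip_width: 0.543
[ 0.65008031 -0.11835185  0.22229323] 0.5428248056354884 [ 1.20876932  1.21113788 -1.20761231] [-1.42725598e-02 -1.44480674e-03 -1.32286065e-02 -3.10594055e-05
  2.94455865e-03 -1.41434937e-03  1.50564760e-04]
```

View pics/w1.png

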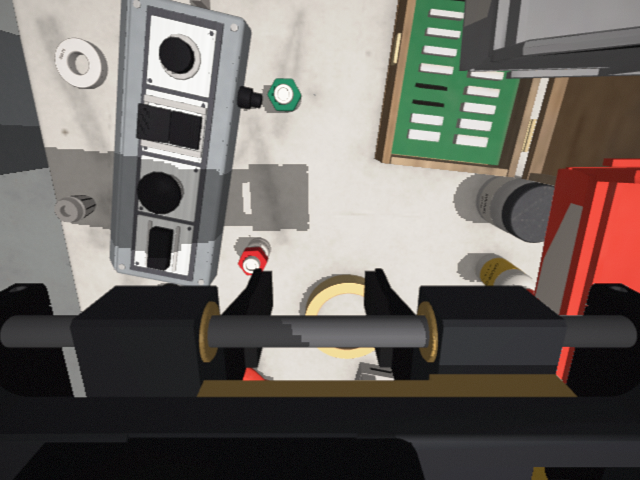

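View pics/w1z.png

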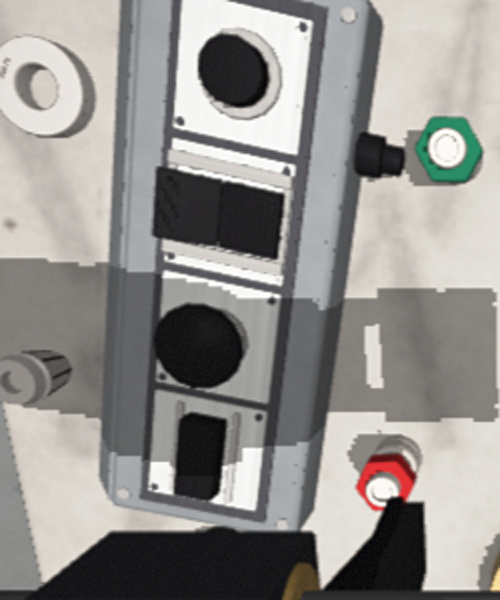

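Wrist view: round key at (176,54), rocker at (170,126) with its ribbed, raised half on the left, mushroom at (160,192), bar at (161,247).

Run:
```python
from h import *
import pickle
W=cam('wrist',pickle.load(open('s1.pkl','rb')))
pts={'round':((176,54),.062),'rock_raised':((145,123.5),.067),'rock_pivot':((170,126),.059),'mush':((160,192),.07),'bar':((160.5,247.5),.062)}
P={}
for k,(uv,z) in pts.items(): P[k]=back(W,uv,z); print(k,P[k].round(4))
print('sp',np.linalg.norm(P['round']-P['bar']))
# pose fit: module plate centres x=0
def f(v):
    c,s_=np.cos(v[2]),np.sin(v[2]);r=[]
    for k,y,x in (('round',.09,0),('mush',-.03,0),('bar',-.09,0),('rock_pivot',.03,0),('rock_raised',.03,-.02)):
        r+=[v[0]+c*x-s_*y-P[k][0],v[1]+s_*x+c*y-P[k][1]]
    return np.array(r)
q=least_squares(f,[.5,-.07,0]);print(q.x,(q.fun*1000).round(1))
v=q.x;c,s_=np.cos(v[2]),np.sin(v[2])
for k,x,y in (('rock',-.02,.03),('round',0,.09),('bar',0,-.09),('mush',0,-.03)):
    p=[v[0]+c*x-s_*y,v[1]+s_*x+c*y];print(k,np.round(p,4),'reproj scene/side',proj(cam('scene'),p+[.062]).round(1),proj(cam('side'),p+[.062]).round(1))
```

```text
round [0.5314 0.0193 0.062 ]
rock_raised [ 0.4998 -0.0367  0.067 ]
rock_pivot [ 0.5182 -0.0387  0.059 ]
mush [ 0.5065 -0.0966  0.07  ]
bar [ 0.4962 -0.1534  0.062 ]
sp 0.17622134125007788
[ 0.51316274 -0.06791575 -0.19992054] [-0.4  1.   0.7 -0.7 -0.9 -2.7  1.   0.2 -0.3  2.2]
rock [ 0.4995 -0.0345] reproj scene/side [356.9 241.6] [347.3 269.1]
round [0.531  0.0203] reproj scene/side [325.7 244.6] [342.8 252.1]
bar [ 0.4953 -0.1561] reproj scene/side [400.8 222. ] [394.6 303.4]
mush [ 0.5072 -0.0973] reproj scene/side [376.9 229.2] [375. 284.]
```

```bash
python3 -m jog '[{"rot":[0,0,0],"travel":[0,-0.1275,-0.068],"jaw":1},{"rot":[0,0,0],"travel":[0,-0.1275,-0.068],"jaw":1},{"rot":[0,0,0],"travel":[0,-0.1275,-0.068],"jaw":1},{"rot":[0,0,0],"travel":[0,-0.1275,-0.068],"jaw":1},{"rot":[0.8,0,0],"travel":[0,0,0],"jaw":1},{"rot":[0.8,0,0],"travel":[0,0,0],"jaw":1},{"rot":[0.7,0,0],"travel":[0,0,0],"jaw":1}]'
python3 -m jog '[{"rot":[0,0,0],"travel":[0.15,0,0],"jaw":1},{"rot":[0,0,0],"travel":[0.15,0,0],"jaw":1},{"rot":[0,0,0],"travel":[0.1,0,0],"jaw":1},{"rot":[0,0,0],"travel":[0,0,0],"jaw":1},{"rot":[0,0,0],"travel":[0,0,0],"jaw":1}]'
cat > look.py <<'E'
from h import *
import cv2,sys
t=sys.argv[1];s=ctrl.get_state()
R_=R.from_rotvec(s['tool_rot']).as_matrix()
print(s['time'],s['position'].round(4),s['ft_force'].round(1),s['grip_width'].round(3));print(R_.round(3))
S=ctrl.get_image('scene')[180:310,270:450,::-1];D=ctrl.get_image('side')[205:385,260:460,::-1]
cv2.imwrite(f'pics/{t}.png',np.hstack([cv2.resize(S,(400,360),interpolation=cv2.INTER_CUBIC),cv2.resize(D,(400,360),interpolation=cv2.INTER_CUBIC)]))
for n,p in (('rocker',(.497,-.036)),('bar',(.492,-.155)),('round',(.528,.019))):
    d=R_.T@(np.array([*p,s['position'][2]])-s['position']);print(n,'travel units',(d/.3).round(3))
E
python3 look.py l1
```

```text
time: 1.5
position: [0.4968, -0.0364, 0.223]
tool_rot: [1.355, 1.107, -1.354]
ft_force: [0.2, 0.5, 0.8]
grip_width: 0.005
time: 2.0
position: [0.4973, -0.0373, 0.1032]
tool_rot: [1.354, 1.109, -1.354]
ft_force: [0.1, -0.2, -0.1]
grip_width: 0.004Traceback (most recent call last):
  File "look.py", line 5, in <module>
    print(s['time'],s['position'].round(4),s['ft_force'].round(1),s['grip_width'].round(3));print(R_.round(3))
                                                                  ^^^^^^^^^^^^^^^^^^^^^
AttributeError: 'float' object has no attribute 'round'
```

```bash
sed -i "s/s\['grip_width'\].round(3)/s['grip_width']/" look.py; python3 look.py l1
```

```text
2.0 [ 0.4973 -0.0373  0.1032] [ 0.1 -0.2 -0.1] 0.004114236219215019
[[ 0.     0.98  -0.197]
 [ 0.    -0.197 -0.98 ]
 [-1.     0.    -0.   ]]
rocker travel units [ 0.    -0.002 -0.004]
bar travel units [-0.     0.06   0.388]
round travel units [ 0.     0.063 -0.204]
```

View pics/l1.png

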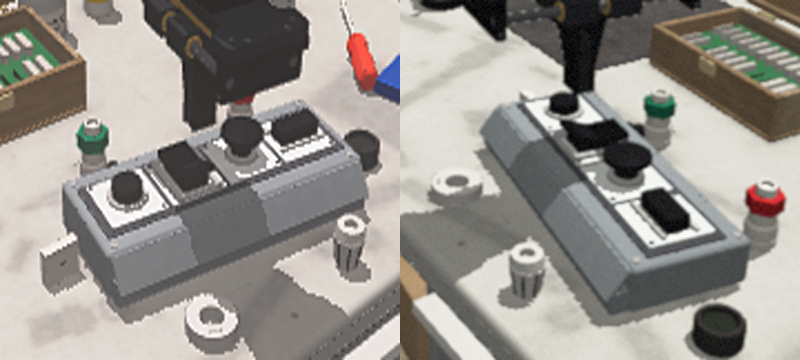

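The fingertip sits straight above the raised rocker half in both views. I'll go down in steps, watching the force.

```bash
python3 -m jog '[{"rot":[0,0,0],"travel":[0.09,0,0],"jaw":1},{"rot":[0,0,0],"travel":[0.02,0,0],"jaw":1},{"rot":[0,0,0],"travel":[0.01,0,0],"jaw":1},{"rot":[0,0,0],"travel":[0,0,0],"jaw":1}]'
python3 -m jog '[{"rot":[0,0,0],"travel":[0.01,0,0],"jaw":1},{"rot":[0,0,0],"travel":[0.01,0,0],"jaw":1},{"rot":[0,0,0],"travel":[0,0,0],"jaw":1}]'; python3 look.py l2
```

```text
time: 2.5
position: [0.4974, -0.0383, 0.0674]
tool_rot: [1.356, 1.107, -1.355]
ft_force: [0.1, 0.7, 0.7]
grip_width: 0.008
time: 2.8
position: [0.4975, -0.0384, 0.0607]
tool_rot: [1.356, 1.107, -1.355]
ft_force: [0.6, -0.1, 1.0]
grip_width: 0.003
2.8 [ 0.4975 -0.0384  0.0607] [ 0.6 -0.1  1. ] 0.0033056870147401217
[[ 0.001  0.98  -0.199]
 [-0.    -0.199 -0.98 ]
 [-1.     0.001 -0.   ]]
rocker travel units [-0.    -0.003 -0.008]
bar travel units [-0.     0.06   0.384]
round travel units [ 0.     0.061 -0.208]
```

View pics/l2.png

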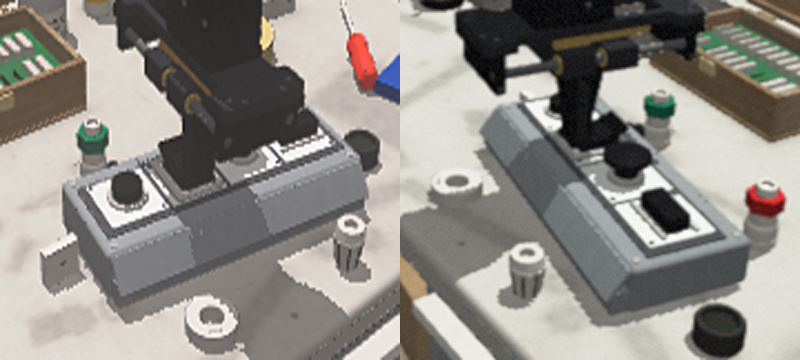

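The tip is on the front half, and the rear half is rising. I'll press on to the stop.

```bash
python3 -m jog '[{"rot":[0,0,0],"travel":[0.01,0,0],"jaw":1},{"rot":[0,0,0],"travel":[0,0,0],"jaw":1}]'
python3 -m jog '[{"rot":[0,0,0],"travel":[0.005,0,0],"jaw":1},{"rot":[0,0,0],"travel":[0,0,0],"jaw":1}]'
```

```text
time: 3.1
position: [0.4975, -0.0385, 0.059]
tool_rot: [1.356, 1.107, -1.355]
ft_force: [-2.8, -0.7, 11.5]
grip_width: 0.002
time: 3.3
position: [0.4975, -0.0384, 0.0589]
tool_rot: [1.356, 1.107, -1.355]
ft_force: [-7.7, 1.5, 20.6]
grip_width: 0.008
```

Hard stop at z = 0.059, as expected for a rocker tipped fully over. I'll retract well above the mushroom, check, and move over the bar.

```bash
python3 -m jog '[{"rot":[0,0,0],"travel":[-0.1,0,0],"jaw":1},{"rot":[0,0,0],"travel":[-0.14,0,0],"jaw":1},{"rot":[0,0,0],"travel":[0,0.02,0.126],"jaw":1},{"rot":[0,0,0],"travel":[0,0.02,0.13],"jaw":1},{"rot":[0,0,0],"travel":[0,0.02,0.13],"jaw":1},{"rot":[0,0,0],"travel":[0,0,0],"jaw":1},{"rot":[0,0,0],"travel":[0,0,0],"jaw":1}]'; python3 look.py l3
```

```text
time: 4.0
position: [0.4912, -0.1563, 0.1277]
tool_rot: [1.357, 1.107, -1.358]
ft_force: [-1.0, 1.9, 0.3]
grip_width: 0.006
4.0 [ 0.4912 -0.1563  0.1277] [-1.   1.9  0.3] 0.005935332008412247
[[-0.     0.979 -0.202]
 [ 0.    -0.202 -0.979]
 [-1.    -0.    -0.   ]]
rocker travel units [ 0.    -0.062 -0.397]
bar travel units [ 0.     0.002 -0.005]
round travel units [ 0.     0.002 -0.597]
```

View pics/l3.png

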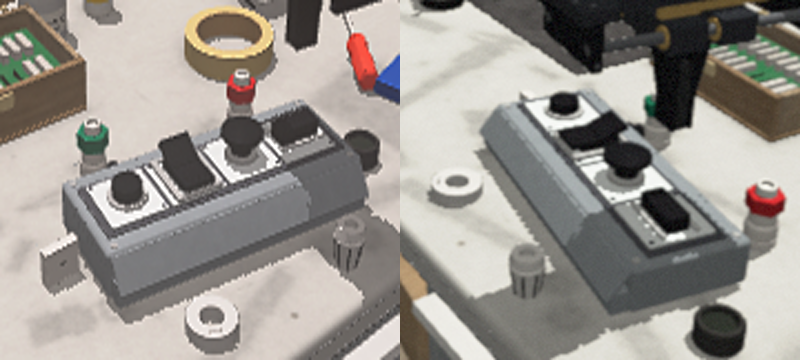

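The rocker's rear half is up. I'll lower over the bar to z ≈ 0.075 and check alignment.

```bash
python3 -m jog '[{"rot":[0,0,0],"travel":[0.1,0.002,-0.003],"jaw":1},{"rot":[0,0,0],"travel":[0.075,0,0],"jaw":1},{"rot":[0,0,0],"travel":[0,0,0],"jaw":1},{"rot":[0,0,0],"travel":[0,0,0],"jaw":1}]'; python3 look.py l4
```

```text
time: 4.5
position: [0.4925, -0.1535, 0.0757]
tool_rot: [1.354, 1.109, -1.354]
ft_force: [0.2, -0.0, -0.1]
grip_width: 0.005
4.5 [ 0.4925 -0.1535  0.0757] [ 0.2 -0.  -0.1] 0.005410056176884366
[[-0.     0.98  -0.197]
 [ 0.    -0.197 -0.98 ]
 [-1.    -0.001 -0.   ]]
rocker travel units [ 0.    -0.063 -0.387]
bar travel units [-0.    -0.001  0.005]
round travel units [ 0.     0.002 -0.587]
```

View pics/l4.png

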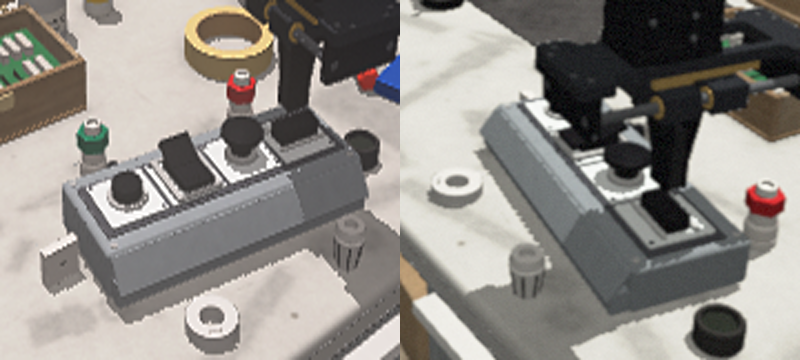

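Aligned within a few mm; I'll nudge toward −y and the front, then press.

```bash
python3 -m jog '[{"rot":[0,0,0],"travel":[0,-0.008,0.013],"jaw":1},{"rot":[0,0,0],"travel":[0.04,0,0],"jaw":1},{"rot":[0,0,0],"travel":[0.013,0,0],"jaw":1},{"rot":[0,0,0],"travel":[0.01,0,0],"jaw":1},{"rot":[0,0,0],"travel":[0,0,0],"jaw":1}]'
python3 -m jog '[{"rot":[0,0,0],"travel":[0.01,0,0],"jaw":1},{"rot":[0,0,0],"travel":[0,0,0],"jaw":1}]'; python3 look.py l5
```

```text
time: 5.1
position: [0.489, -0.1581, 0.0563]
tool_rot: [1.355, 1.108, -1.356]
ft_force: [0.1, -0.3, 0.2]
grip_width: 0.002
time: 5.3
position: [0.489, -0.1581, 0.0544]
tool_rot: [1.355, 1.108, -1.356]
ft_force: [-2.1, 0.6, 8.2]
grip_width: 0.009
5.3 [ 0.489  -0.1581  0.0544] [-2.1  0.6  8.2] 0.00920958916352131
[[-0.001  0.98  -0.199]
 [ 0.    -0.199 -0.98 ]
 [-1.    -0.001 -0.   ]]
rocker travel units [ 0.    -0.055 -0.404]
bar travel units [-0.     0.008 -0.012]
round travel units [ 0.     0.01  -0.604]
```

View pics/l5.png

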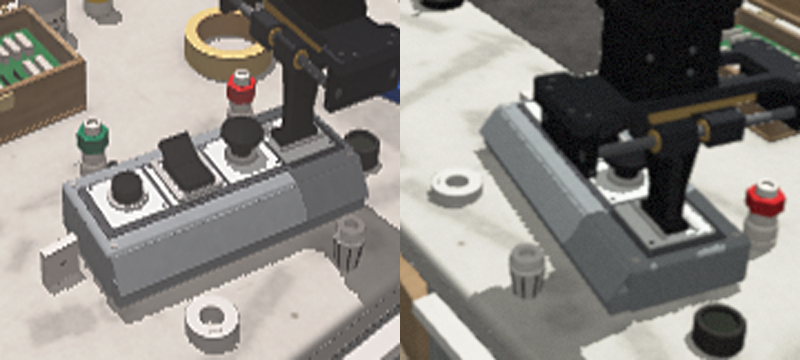

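```bash
python3 -m jog '[{"rot":[0,0,0],"travel":[0.006,0,0],"jaw":1},{"rot":[0,0,0],"travel":[0,0,0],"jaw":1}]'
python3 -m jog '[{"rot":[0,0,0],"travel":[-0.12,0,0],"jaw":1},{"rot":[0,0,0],"travel":[-0.14,0,0],"jaw":1},{"rot":[0,0,0],"travel":[0,0.002,-0.15],"jaw":1},{"rot":[0,0,0],"travel":[0,0.002,-0.15],"jaw":1},{"rot":[0,0,0],"travel":[0,0.002,-0.15],"jaw":1},{"rot":[0,0,0],"travel":[0,0.002,-0.15],"jaw":1},{"rot":[0,0,0],"travel":[0,0,0],"jaw":1},{"rot":[0,0,0],"travel":[0,0,0],"jaw":1}]'; python3 look.py l6
```

```text
time: 5.6
position: [0.489, -0.1581, 0.0542]
tool_rot: [1.355, 1.108, -1.356]
ft_force: [-7.7, 1.9, 20.0]
grip_width: 0.003
time: 6.4
position: [0.527, 0.0192, 0.1293]
tool_rot: [1.352, 1.11, -1.354]
ft_force: [-0.5, 0.2, -0.0]
grip_width: 0.005
6.4 [0.527  0.0192 0.1293] [-0.5  0.2 -0. ] 0.004970523940173766
[[-0.001  0.981 -0.196]
 [-0.    -0.196 -0.981]
 [-1.    -0.001  0.   ]]
rocker travel units [ 0.    -0.062  0.2  ]
bar travel units [ 0.    -0.     0.592]
round travel units [-0.     0.003  0.   ]
```

View pics/l6.png

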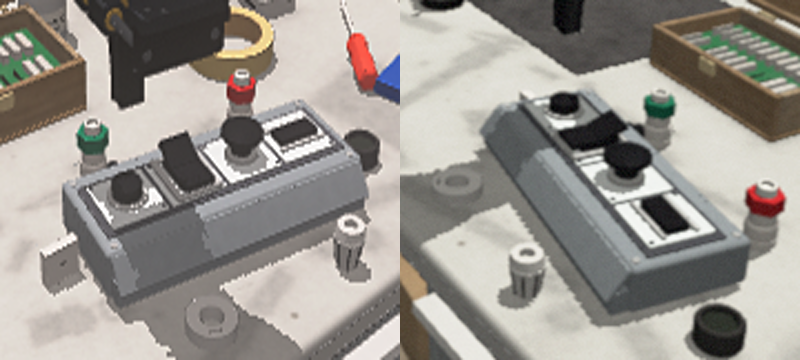

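The bar is fully in and the mushroom is untouched. Now the round key.

```bash
python3 -m jog '[{"rot":[0,0,0],"travel":[0.1,0,0],"jaw":1},{"rot":[0,0,0],"travel":[0.08,0,0],"jaw":1},{"rot":[0,0,0],"travel":[0,0,0],"jaw":1},{"rot":[0,0,0],"travel":[0,0,0],"jaw":1}]'; python3 look.py l7
```

```text
time: 6.9
position: [0.5272, 0.0165, 0.076]
tool_rot: [1.356, 1.107, -1.358]
ft_force: [0.1, 0.4, 1.1]
grip_width: 0.005
6.9 [0.5272 0.0165 0.076 ] [0.1 0.4 1.1] 0.004595693598267316
[[-0.001  0.979 -0.202]
 [-0.    -0.202 -0.979]
 [-1.    -0.001  0.001]]
rocker travel units [ 0.    -0.063  0.192]
bar travel units [0.    0.    0.584]
round travel units [-0.     0.001 -0.009]
```

View pics/l7.png

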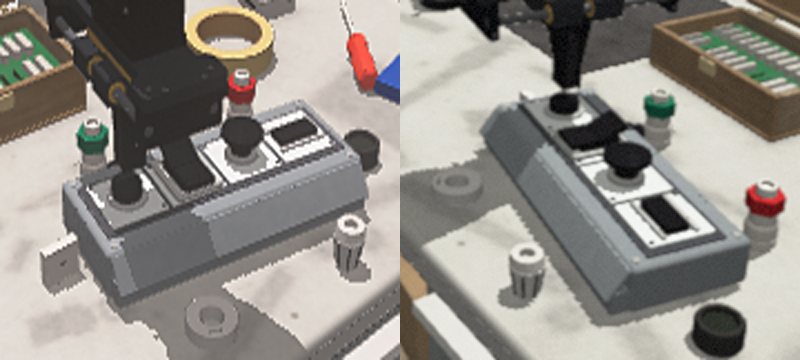

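```bash
python3 -m jog '[{"rot":[0,0,0],"travel":[0.03,-0.004,-0.004],"jaw":1},{"rot":[0,0,0],"travel":[0.02,0,0],"jaw":1},{"rot":[0,0,0],"travel":[0.015,0,0],"jaw":1},{"rot":[0,0,0],"travel":[0,0,0],"jaw":1}]'
python3 -m jog '[{"rot":[0,0,0],"travel":[0.01,0,0],"jaw":1},{"rot":[0,0,0],"travel":[0,0,0],"jaw":1}]'
```

```text
time: 7.4
position: [0.5264, 0.0193, 0.0559]
tool_rot: [1.355, 1.108, -1.356]
ft_force: [0.9, 0.7, 0.0]
grip_width: 0.007
time: 7.6
position: [0.5264, 0.0193, 0.0544]
tool_rot: [1.355, 1.108, -1.356]
ft_force: [-3.7, -0.3, 8.5]
grip_width: 0.004
```

```bash
python3 -m jog '[{"rot":[0,0,0],"travel":[0.006,0,0],"jaw":1},{"rot":[0,0,0],"travel":[0,0,0],"jaw":1}]'
python3 -m jog '[{"rot":[0,0,0],"travel":[-0.12,0,0],"jaw":1},{"rot":[0,0,0],"travel":[-0.16,0,0],"jaw":1},{"rot":[0,0,0],"travel":[-0.16,0,0],"jaw":1},{"rot":[0,0,0],"travel":[0,0,0],"jaw":1},{"rot":[0,0,0],"travel":[0,0,0],"jaw":1},{"rot":[0,0,0],"travel":[0,0,0],"jaw":1}]'; python3 look.py l8
```

```text
time: 7.8
position: [0.5265, 0.0193, 0.0542]
tool_rot: [1.355, 1.108, -1.356]
ft_force: [-7.2, -0.1, 20.4]
grip_width: 0.01
time: 8.4
position: [0.5255, 0.0191, 0.182]
tool_rot: [1.354, 1.109, -1.358]
ft_force: [-0.1, -0.4, -1.2]
grip_width: 0.005
8.4 [0.5255 0.0191 0.182 ] [-0.1 -0.4 -1.2] 0.00494898430980426
[[-0.003  0.98  -0.199]
 [-0.    -0.199 -0.98 ]
 [-1.    -0.002  0.001]]
rocker travel units [ 0.    -0.056  0.199]
bar travel units [0.    0.006 0.591]
round travel units [-0.     0.008 -0.001]
```

View pics/l8.png

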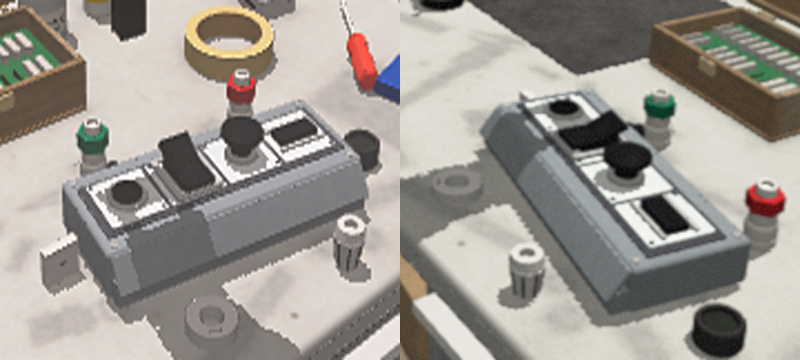

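The rocker is tipped, both keys are in and low, the mushroom is out, and the loose parts sit as before. The arm is clear.

```bash
python3 -c "
from bench import ctrl
print(ctrl.close_job())"
```

```text
the job is handed in; nothing more can be done
None
```

I pressed the rocker, then the bar key, then the round key with the shut fingertips, and handed the job in at about 8.5 s; the hand-in reports no verdict.

- **Travel:** each press ended against a hard stop with about 20 N on the tip. The rocker stopped at a height of 58.9 mm (59 mm expected), and both keys at 54.2 mm (54 mm expected).
- **Final pictures:** in the scene and side views the rocker's rear half is up and both keys are low. The mushroom stop is out and the loose parts look unmoved. I judged this by eye and did not measure the final positions. The arm was clear at 0.18 m.
- **Disagreement:** my first side-camera position estimates differed from the wrist camera's by about 5 to 12 mm. I used blended positions, checked the alignment in pictures before each press and nudged the bar and round key targets by a few mm. Contact came at the expected heights.

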